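Slide the ink pad tin under its low dock

TASK

Put the ink pad away: push the shut tin over the bench with the fingertips or the outside of the fingers, narrow end first, under the low roof of the aluminium dock until it lies straight and fully home against the stop inside. Push gently and keep the tin flat on the bench all the way: do not pinch, lift or tip it. Leave the hand stamp, the roll of masking tape and the box cutter where they are, and finish with the hand clear.

Things in the scene. Friction and masses are not known exactly. Their poses are not given: they have to be found in the camera images.
- ink_pad: shut stamp pad tin, loose, 73 mm (its x) by 113 mm (its y, the long way) by 15 mm high, about 0.15 kg; lid rim 1 to 2 mm proud of the sides from 10 mm up; origin at the centre of its underside, z up. Starts flat in front of the dock's mouth, its long way within 0.4 rad of the dock's x, up to 70 mm off to either side. Either narrow end may lead
- pad_dock: low aluminium dock fixed to the bench. Origin on the bench at mid mouth, straight below the roof's yellow front edge; x points inward, the way the tin slides in, y left, z up. Roof underside 19 mm, top 23 mm above the bench. Clear width between the cheeks 91 mm, from x = 0 to the stop at x = 70 mm. Overall the dock covers x -30 to 80, y -69 to 69 mm
- rubber_stamp: upright stamp with a turned wooden handle, loose, 26 x 50 mm, 74 mm high, beside the dock on its left; origin at the centre of its underside; to be left alone
- masking_roll: roll of masking tape lying flat, loose, 92 mm across, 25 mm high, left of the hand stamp; origin at the centre of its underside; to be left alone
- box_cutter: yellow box cutter, loose, 23 x 156 (its y) x 15 mm high, lying beside the dock on its right; origin at the centre of its underside; to be left alone
- dock_home (a point): where the tin's origin lies when home: on the bench, in the dock's frame at x = 13.5 mm, y = 0 (axes as the dock's). The tin's long way then runs along x, 43 mm of it stay out in front of the roof, and it fills the window in the roof (x from 52 to 68 mm)
- dock_lead_in (a point): point on the bench at the dock's x = -29 mm, y = 0, midway between the tips of the two flared guides, 12 mm high, that lead into the mouth; 121 mm are clear between the tips (axes as the dock's)
Things that resemble listed ones, but are neither listed nor needed, are in the scene too. Several things look just like the ink_pad: the one meant starts farthest to the robot's left.

How it is judged:
At the end, for the whole second after the job is handed in: the tin lies flat and at rest under the roof of the dock, its leading end within 6 mm of the stop, its long way within 0.12 rad of the dock's x, within 10 mm of the dock's midline (x of ink_pad in the frame of pad_dock between 0.0075 and 0.018 m and y of ink_pad in the frame of pad_dock between -0.01 and 0.01 m and angle between the y axis of ink_pad and the x axis of pad_dock, either way round below 0.12 rad and height (world z) of ink_pad below 0.003 m and angle between ink_pad's own z axis and vertical below 0.04 rad and linear speed of ink_pad below 0.01 m/s); the robot touches nothing.
It fails at once if the tin is lifted off the bench (origin more than 6 mm up) (height (world z) of ink_pad above 0.006 m).
It fails at once if the tin is tipped by more than 0.1 rad (angle between ink_pad's own z axis and vertical above 0.1 rad).
It fails at once if the tin is pinched or pushed hard (over 25 N from the fingers) (contact force between the fingers and ink_pad above 25 N).
It fails at once if the hand stamp is moved by more than 15 mm or tipped (distance of rubber_stamp from where it was at the start of the episode above 0.015 m or angle between rubber_stamp's own z axis and vertical above 0.3 rad).
It fails at once if the masking tape or the box cutter is moved by more than 15 mm (distance of any of masking_roll, box_cutter from where it was at the start of the episode above 0.015 m).
It also fails if it takes over 58 s, if anything falls off the work surface, if the arm or the gripper's body presses on something with over 40 N, if the wrist force passes 120 N, or if a joint passes its speed limit or range.

ROBOT

A 6-joint arm with a two-finger parallel gripper is mounted at the origin on a cart in front of the work surface, level with it; the furniture and walls round the work are solid. World frame = base frame: x ahead of the robot, y to its left, z up, the work surface at z = 0. Lengths are in m, angles in rad, forces in N, time in s.
With the tool pointing down it reaches from about 0.325 to 0.9 m from the base axis. Payload 6.1 kg.
Tool frame: the origin (TCP) lies midway between the tips of the shut fingers; the grasp point (between the pads) lies 19 mm behind it; x points along the fingers, y is the direction in which the jaws open and shut, and the axes are right-handed (so a half turn about x gives the same grasp; the last joint's range is limited). The gripper opens to 85 mm and grips with 20 to 120 N. Pads are 22 mm wide; open, the fingers measure 114 mm over their backs; the gripper's body (76 mm by 85 mm) begins 54 mm behind the grasp point. The pads swing forward as they close: fully open they stand 13 mm farther back than shut.
Start: joints at [-1.268, 0.22, 1.526, -0, 1.395, -0.126], TCP at [0.26, -0.568, 0.231] pointing down, gripper open.
Joint ranges: [-2.98, 2.98], [-0.91, 2.08], [0.09, 2.57], [-1.24, 4.39], [0.2, 2.65], [-2.68, 2.68]. Speed limits (rad/s): [2.57, 2.57, 3.01, 3.14, 3.14, 3.14].

INTERFACE

Orientations are given as [roll, pitch, yaw] about the fixed x, y, z axes, in that order (R = Rz(yaw) Ry(pitch) Rx(roll)).
In Python, from plant import movep, move_l, set_joints, gripper_to, hold, inverse_kinematics, observe, get_image, get_calibration, Unreachable, job_done gives the robot as it stands. Calls block until the motion is done:
- movep(position, orientation): joint-space move of the TCP to a pose.
- move_l(position, feed=0.15, rotation=None, max_force=None): straight line of the TCP; rotation=None keeps the orientation; feed is the mean speed in m/s. With max_force (N) it stops when the force on the tool has changed by that much, and returns True; else False.
- set_joints(angles): joint-space move.
- gripper_to(opening, f_grip=None): finger opening in m; f_grip is the grip in N (None keeps the last); returns when the fingers have stopped.
- hold(seconds).
- inverse_kinematics(position, orientation): joint angles nearest the present ones, or None.
- observe(): the state.
- get_image(name): name is "side" or "top"; returns (picture, depth): 384x512x3 uint8, red, green, blue; 384x512 float32, m along the optical axis (not along the pixel's ray), 0 where there is no reading.
- get_calibration(name): a dict with "intrinsics" (3x3 intrinsics, pixels), "dist_coeffs" ([k1, k2, p1, p2, k3] as OpenCV has them; the pictures are not rectified), "world_from_camera" (4x4, takes a point from camera to world coordinates). Camera axes: x right, y down, z forward; pixel columns grow to the right and rows downward; lengths in m; the calibration is good to about 2 mm. A picture is of the moment at which its call begins. get_calibration takes no time and is no camera call.
A pose or a line that the arm cannot do raises Unreachable and nothing moves.
- job_done(): hands the job in, once; it reports no verdict.
The state is a dict: "time_s": time; "q": joint angles; "joint_velocities": joint speeds; "joint_torque": joint torques, N m; "eef_pos": TCP position; "tcp_rot": TCP orientation; "ft_force": force on the tool from outside, world axes, zero at the start; "torque": the same for the moment, N m; "opening": finger opening in m.
Only numpy, scipy, OpenCV 4.12 (cv2) and the standard library are available. Lean on these libraries where they do the work, as an engineer would, in place of code of your own. Each camera call takes 0.05 s, during which the arm holds its last target.

## Working session

There is one attempt and no reset: what is moved stays moved. The work goes in short steps, each a Python script; the robot and the scene stay as the last script left them, time stands still between calls to the robot, and variables do not carry over. Pictures are saved under pics/ and viewed, and the job is handed in when it is done.

```bash
ls; mkdir -p pics
cat > h.py <<'E'
import numpy as np, cv2
from plant import *
def snap(n,f):
    im,d=get_image(n); cv2.imwrite(f'pics/{f}.png',im[:,:,::-1]); np.save(f'pics/{f}.npy',d); return im,d
def pt(n,u,v,z):
    "pixel ray meets plane z"
    c=get_calibration(n);K=np.array(c['intrinsics']);D=np.array(c['dist_coeffs']);T=np.array(c['world_from_camera'])
    p=cv2.undistortPoints(np.array([[[u,v]]],float),K,D)[0,0]
    r=T[:3,:3]@np.array([p[0],p[1],1]);o=T[:3,3]
    return o+r*(z-o[2])/r[2]
def px(n,P):
    c=get_calibration(n);K=np.array(c['intrinsics']);D=np.array(c['dist_coeffs']);T=np.linalg.inv(np.array(c['world_from_camera']))
    r,_=cv2.Rodrigues(T[:3,:3]); return cv2.projectPoints(np.array(P,float).reshape(-1,3),r,T[:3,3],K,D)[0][:,0]
E
python3 - <<'E'
from h import *
for n in('top','side'):
    snap(n,n+'0'); print(np.array(get_calibration(n)['world_from_camera']).round(3))
s=observe();print(s['time_s'],s['tcp_rot'],s['ft_force'])
for n in('top','side'):
    im=cv2.imread(f'pics/{n}0.png'); cv2.imwrite(f'pics/{n}0b.png',cv2.resize(im,(800,600),interpolation=cv2.INTER_CUBIC))
E
```

```text
pics
[[ 0.012 -0.987  0.161  0.333]
 [-1.    -0.014 -0.012  0.033]
 [ 0.014 -0.161 -0.987  1.544]
 [ 0.     0.     0.     1.   ]]
[[-0.858 -0.35   0.375  0.059]
 [-0.513  0.579 -0.634  0.902]
 [ 0.005 -0.736 -0.677  0.964]
 [ 0.     0.     0.     1.   ]]
0.1 [-1.71895502  1.56904995  1.85142219] [-0.01533328 -0.67484118  0.27439674]
```

View pics/top0b.png

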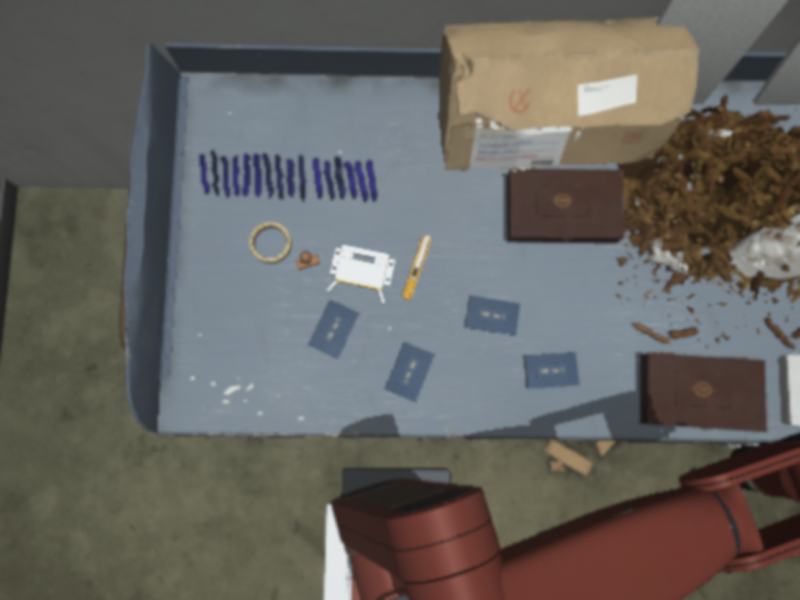

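View pics/side0b.png

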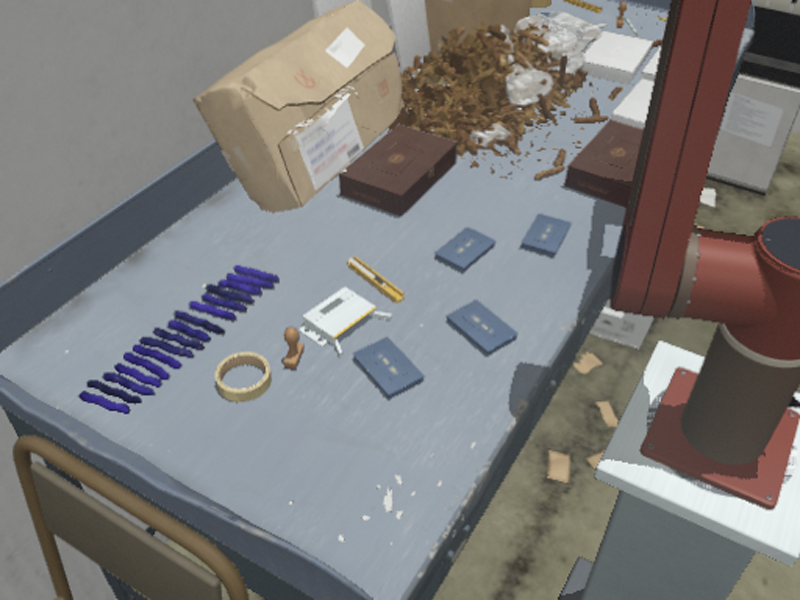

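Four tins look alike in the top picture (800-wide scale): (333,328), (410,371), (492,315) and (551,370). The top camera's left is world +y, so (333,328) is the farthest to the robot's left. It is also the one in front of the dock. I'll check it in a close crop.

Run:
```python
import cv2
im=cv2.imread('pics/top0.png'); c=im[145:245,180:290]; cv2.imwrite('pics/topc.png',cv2.resize(c,None,fx=6,fy=6,interpolation=cv2.INTER_CUBIC)[:600])
im=cv2.imread('pics/side0.png'); c=im[165:265,170:300]; cv2.imwrite('pics/sidec.png',cv2.resize(c,None,fx=6,fy=6,interpolation=cv2.INTER_CUBIC))
```

```text
(no output)
```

View pics/topc.png

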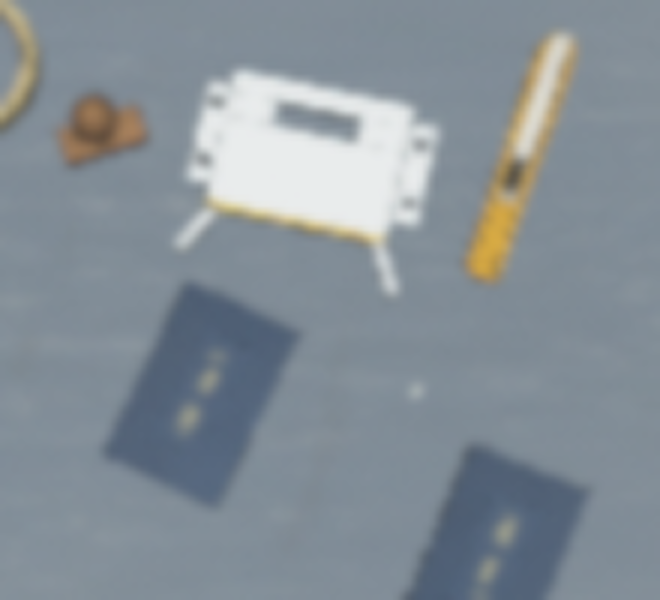

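View pics/sidec.png

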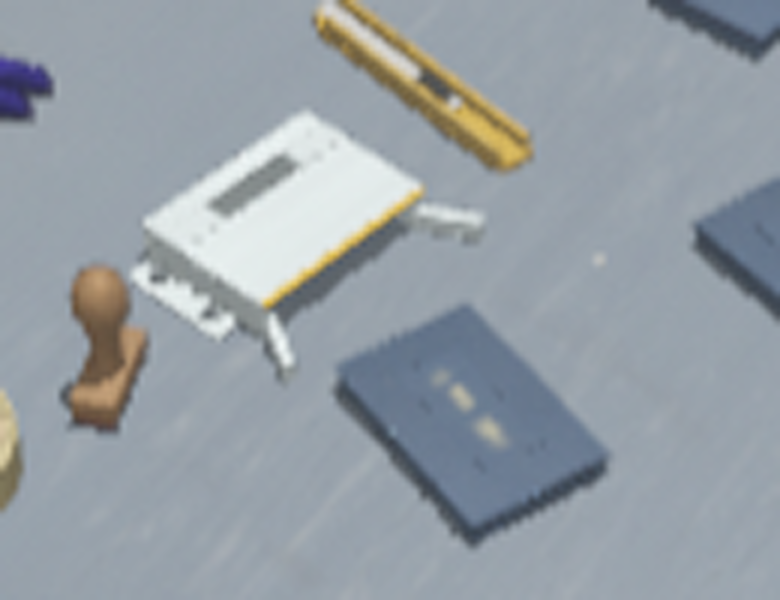

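The crops confirm the tin beside the dock. Its top corners are at (190,283), (301,332), (217,508) and (105,453) in the crop, and the yellow edge runs from (210,206) to (383,241).

```bash
cat >> h.py <<'E'
def cr(n,x,y,x0,y0,z,f=6): return pt(n,x0+(x+.5)/f-.5,y0+(y+.5)/f-.5,z)
E
python3 - <<'E'
from h import *
def fit(model,obs):
    m=np.array(model)[:,:2];o=np.array(obs)[:,:2];mc=m.mean(0);oc=o.mean(0)
    a=m-mc;b=o-oc;th=np.arctan2((a[:,0]*b[:,1]-a[:,1]*b[:,0]).sum(),(a*b).sum())
    R=np.array([[np.cos(th),-np.sin(th)],[np.sin(th),np.cos(th)]]);t=oc-R@mc
    return t,th,np.linalg.norm((R@m.T).T+t-o,axis=1)
tin=[(.0565,.0365),(.0565,-.0365),(-.0565,-.0365),(-.0565,.0365)]  # long way as x
ob=[cr('top',x,y,180,145,.015) for x,y in[(190,283),(301,332),(217,508),(105,453)]]
print('tin top',fit(tin,ob))
ob=[cr('side',x,y,170,165,.015) for x,y in[(338,372),(467,305),(608,458),(475,532)]]
print('tin side',fit(tin,ob))
W=None
for n,c,o in(('top',[(210,206),(383,241),(413,105),(238,70)],(180,145)),('side',[(265,302),(422,192),(308,112),(145,223)],(170,165))):
    P=[cr(n,x,y,*o,.023) for x,y in c];P=np.array(P)[:,:2]
    print(n,P.round(4),np.linalg.norm(np.diff(P,axis=0),axis=1))
    m=P[:2].mean(0);d=P[2:].mean(0)-m;w=P[0]-P[1]
    print('mid',m,'yaw depth',np.arctan2(d[1],d[0]),'yaw edge',np.arctan2(-w[0],w[1]))
for n,x,y,z in(('top',180,245,.012),('top',393,292,.012)): print(cr(n,x,y,180,145,z))
for x,y in((287,375),(478,235)): print(cr('side',x,y,170,165,.006))
for x,y in((92,118),):print('stamp',cr('top',x,y,180,145,.06))
for x,y in((68,160),(145,130)):print('stamp',cr('top',x,y,180,145,.015))
for x,y in((487,280),(560,38)):print('cut',cr('top',x,y,180,145,.012))
E
```

```text
tin top (array([0.52529543, 0.15259452]), np.float64(-0.4260041068126227), array([0.00213175, 0.00117282, 0.00074849, 0.00166798]))
tin side (array([0.52149523, 0.15563309]), np.float64(-0.4293806552324286), array([0.00261734, 0.00077058, 0.00249268, 0.00060156]))
top [[0.6338 0.151 ]
 [0.6146 0.0504]
 [0.6957 0.0342]
 [0.7151 0.1368]] [0.10240817 0.08264329 0.10441369]
mid [0.624236   0.10074575] yaw depth -0.18615818793376948 yaw edge -0.1884452284354873
side [[0.6335 0.1513]
 [0.6117 0.0525]
 [0.6894 0.0329]
 [0.7108 0.1373]] [0.10113324 0.08020779 0.10657669]
mid [0.62258017 0.10190696] yaw depth -0.21349340471062103 yaw edge -0.21747567363460185
[0.61260448 0.16874497 0.012     ]
[0.58660364 0.04429129 0.012     ]
[0.6091688  0.17088288 0.006     ]
[0.58313089 0.04875163 0.006     ]
stamp [0.67644427 0.2164084  0.06      ]
stamp [0.66154274 0.23511078 0.015     ]
stamp [0.68016131 0.19079362 0.015     ]
cut [ 0.59445946 -0.01033959  0.012     ]
cut [ 0.74019324 -0.05217031  0.012     ]
```

```bash
cat >> h.py <<'E'
from scipy.spatial.transform import Rotation as Ro
DO=np.array([.6234,.1013]);DY=-.20
def d2w(x,y): return DO+np.array([np.cos(DY)*x-np.sin(DY)*y,np.sin(DY)*x+np.cos(DY)*y])
def w2d(p): d=np.array(p)[:2]-DO; return np.array([np.cos(DY)*d[0]+np.sin(DY)*d[1],-np.sin(DY)*d[0]+np.cos(DY)*d[1]])
def ori(a):
    "tool down, jaw axis at world angle a"
    x=np.array([0,0,-1.]);y=np.array([np.cos(a),np.sin(a),0]);z=np.cross(x,y)
    return list(Ro.from_matrix(np.c_[x,y,z]).as_euler('xyz'))
E
python3 - 2>/dev/null <<'E'
from h import *
T=np.array([.5235,.154]);ty=-.428
print('tin dock',w2d(T),ty-DY)
n=np.array([-np.sin(ty),np.cos(ty)])
for k in(0,np.pi):
    print(inverse_kinematics(list(T+n*.075)+[.1],ori(ty+k)))
    print(inverse_kinematics(list(T+n*.049)+[.006],ori(ty+k)))
    print(inverse_kinematics(list(d2w(-.11,.049))+[.006],ori(DY+k)))
for k in(1,-1): print(inverse_kinematics(list(d2w(-.11-.085,0))+[.006],ori(DY+k*np.pi/2)))
print(observe()['q'])
E
```

```text
tin dock [-0.10837852  0.03180244] -0.22799999999999998
[ 2.49170566e-01  2.81584985e-01  1.71216614e+00 -4.44089210e-16
  1.14784153e+00  6.77170566e-01]
[ 2.13922172e-01  3.78552518e-01  1.79498499e+00 -4.44089210e-16
  9.68055147e-01  6.41922172e-01]
[ 1.72255282e-01  3.25942094e-01  1.86545360e+00 -4.44089210e-16
  9.50196962e-01  3.72255282e-01]
[ 2.49170566e-01  2.81584985e-01  1.71216614e+00 -4.44089210e-16
  1.14784153e+00 -2.46442209e+00]
[ 2.13922172e-01  3.78552518e-01  1.79498499e+00 -4.44089210e-16
  9.68055147e-01 -2.49967048e+00]
None
[ 1.39436266e-01  1.20511120e-01  2.11683421e+00 -4.44089210e-16
  9.04247327e-01 -1.23136006e+00]
[ 1.39436266e-01  1.20511120e-01  2.11683421e+00 -4.44089210e-16
  9.04247327e-01  1.91023259e+00]
[-1.26808869e+00  2.21143649e-01  1.52748631e+00  3.91656658e-05
  1.39470865e+00 -1.26083810e-01]
```

Run:
```python
from h import *
T=np.array([.5235,.154]);ty=-.428
n=np.array([-np.sin(ty),np.cos(ty)])
gripper_to(.034)
movep(list(T+n*.072)+[.10],ori(ty))
print(observe()['time_s'],observe()['opening'])
move_l(list(T+n*.072)+[.025],feed=.1)
r=move_l(list(T+n*.072)+[-.012],feed=.02,max_force=4)
s=observe();print(r,s['time_s'],s['eef_pos'],s['ft_force'])
z=s['eef_pos'][2]+.004
move_l(list(T+n*.072)+[z],feed=.05)
s=observe();print(s['time_s'],s['eef_pos'],s['ft_force'])
snap('side','side1');im=cv2.imread('pics/side1.png');cv2.imwrite('pics/side1c.png',cv2.resize(im[140:280,150:330],None,fx=4,fy=4,interpolation=cv2.INTER_CUBIC))
```

```text
3.6333 0.03396153801577666
True 5.75 [ 0.5533038   0.21943822 -0.00074156] [-1.85722309 -0.4782905   6.25586916]
6.0 [0.55377847 0.21959379 0.00359488] [-0.4333652  -0.20899806  0.5459205 ]<sys>:0: UserWarning: Gimbal lock detected. Setting third angle to zero since it is not possible to uniquely determine all angles.
```

View pics/side1c.png

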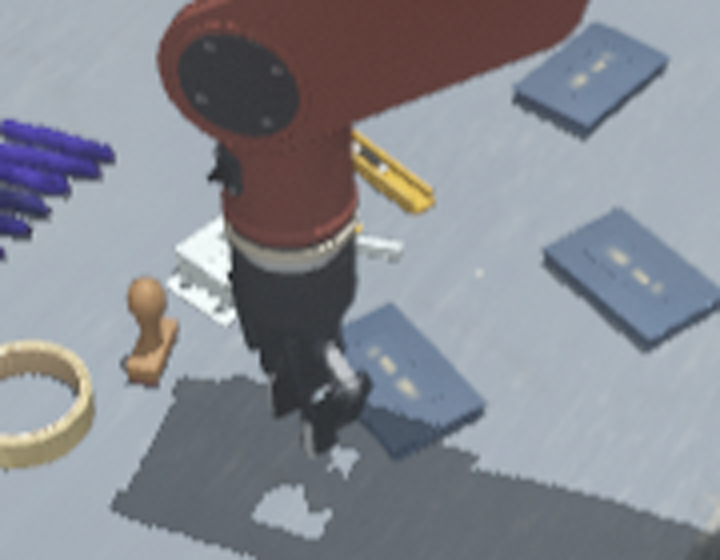

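The picture shows the fingertips at (320,440), low beside the tin's long left side and not touching it. Next I'll push the tin sideways and straighten it.

```bash
python3 - 2>/dev/null <<'E'
from h import *
T=np.array([.5235,.154]);ty=-.428
n=np.array([-np.sin(ty),np.cos(ty)]);z=.0045
r=move_l(list(T+n*.051)+[z],feed=.05,max_force=10);print(r)
r=move_l(list(d2w(-.109,.049))+[z],feed=.025,rotation=ori(DY),max_force=10)
s=observe();print(r,s['time_s'],w2d(s['eef_pos']),s['ft_force'])
move_l(list(d2w(-.109,.075))+[z],feed=.08)
move_l(list(d2w(-.109,.075))+[.09],feed=.12)
movep(list(d2w(-.21,0))+[.09],ori(DY-np.pi/2))
print(observe()['time_s'])
for n_,a in(('top',(145,245,180,290)),('side',(165,265,170,300))):
    snap(n_,n_+'2');im=cv2.imread(f'pics/{n_}2.png');cv2.imwrite(f'pics/{n_}2c.png',cv2.resize(im[a[0]:a[1],a[2]:a[3]],None,fx=6,fy=6,interpolation=cv2.INTER_CUBIC))
E
```

```text
False
False 8.15 [-0.10898467  0.04896485] [ 0.45115222  0.46324084 -0.13354389]
10.8417
```

View pics/top2c.png

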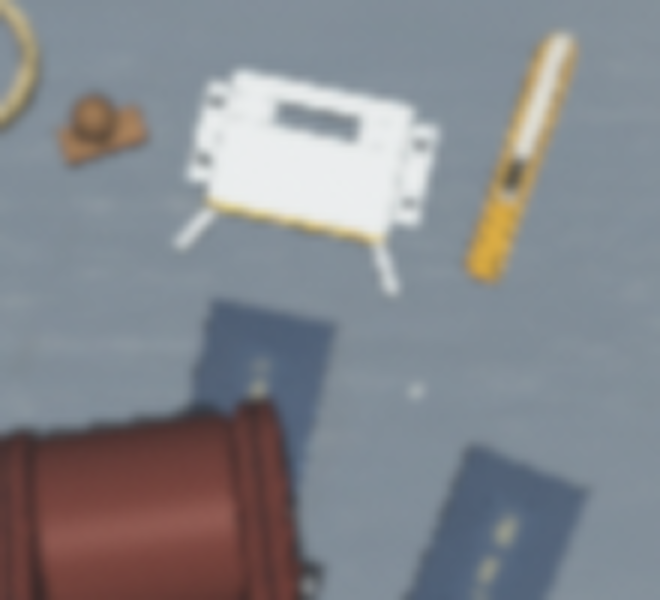

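View pics/side2c.png

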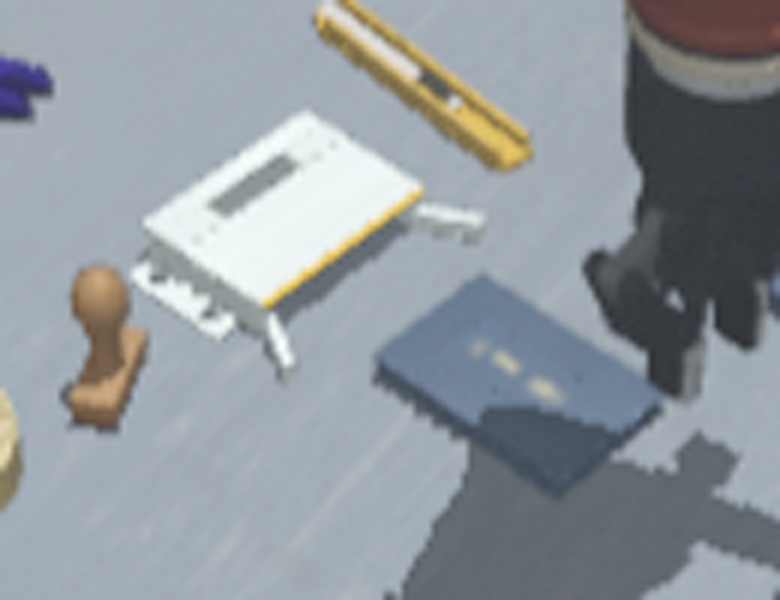

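The tin is now roughly in line with the dock. In the side crop its corners are at (376,357), (484,274), (663,405) and (557,490). In the top crop its leading corners are at (211,298) and (336,325).

```bash
python3 - 2>/dev/null <<'E'
from h import *
for n,c,o in(('side',[(376,357),(484,274),(663,405),(557,490)],(170,165)),('top',[(211,298),(336,325)],(180,145))):
    P=np.array([w2d(cr(n,x,y,*o,.015)) for x,y in c]);print(n,P.round(4).tolist(),P.mean(0).round(4)); e=P[0]-P[1];print('yaw',np.arctan2(-e[0],e[1]))
    if n=='side':
        d=P[:2].mean(0)-P[2:].mean(0);print('long yaw',np.arctan2(d[1],d[0]))
E
```

```text
side [[-0.0556, 0.0363], [-0.0552, -0.0354], [-0.1692, -0.0284], [-0.1678, 0.0403]] [-0.112   0.0032]
yaw 0.005759824918481346
long yaw -0.048934979428071915
top [[-0.0511, 0.039], [-0.0512, -0.0352]] [-0.0511  0.0019]
yaw -0.001180713005269812
```

```bash
python3 - 2>/dev/null <<'E'
from h import *
z=.0045
def P(x,z=z,y=.001): return list(d2w(x,y))+[z]
move_l(P(-.208,.09),feed=.1); move_l(P(-.208),feed=.1)
r=move_l(P(-.085),feed=.04,max_force=6)
s=observe();print(r,s['time_s'],w2d(s['eef_pos']),s['ft_force'])
if not r:
    r=move_l(P(-.049),feed=.015,max_force=5)
    s=observe();print(r,s['time_s'],w2d(s['eef_pos']),s['ft_force'])
for n_,a in(('top',(145,245,180,290)),('side',(165,265,170,300))):
    snap(n_,n_+'3');im=cv2.imread(f'pics/{n_}3.png');cv2.imwrite(f'pics/{n_}3c.png',cv2.resize(im[a[0]:a[1],a[2]:a[3]],None,fx=6,fy=6,interpolation=cv2.INTER_CUBIC))
E
```

```text
False 15.425 [-0.08509701  0.00101537] [-1.33619206  0.31085711  0.04908024]
True 17.45 [-0.05211889  0.00085359] [-0.97545411 -0.10113133 -0.01036293]
```

View pics/side3c.png

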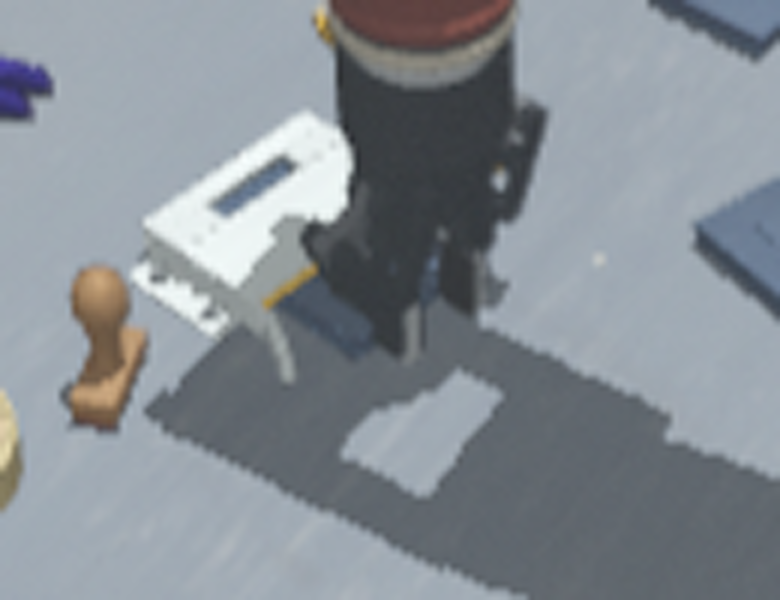

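View pics/top3c.png

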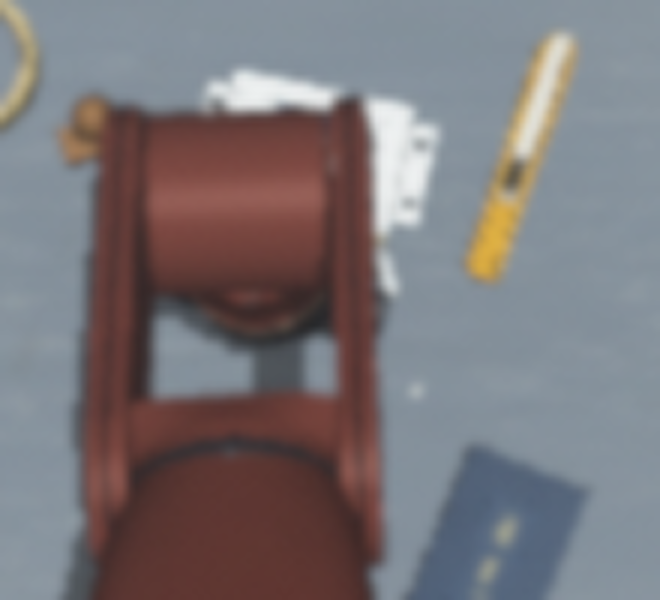

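The window in the roof at (255,185) now shows blue tin, and the push stopped on contact force near the home position. I'll back off and check it unobstructed.

```bash
python3 - 2>/dev/null <<'E'
from h import *
def P(x,z,y=.001): return list(d2w(x,y))+[z]
move_l(P(-.10,.0045),feed=.06); move_l(P(-.13,.15),feed=.15)
q=list(observe()['q']); q[0]-=.9; set_joints(q)
print(observe()['time_s'])
for n_,a in(('top',(145,245,180,290)),('side',(165,265,170,300))):
    snap(n_,n_+'4');im=cv2.imread(f'pics/{n_}4.png');cv2.imwrite(f'pics/{n_}4c.png',cv2.resize(im[a[0]:a[1],a[2]:a[3]],None,fx=6,fy=6,interpolation=cv2.INTER_CUBIC))
E
```

```text
21.2583
```

View pics/side4c.png

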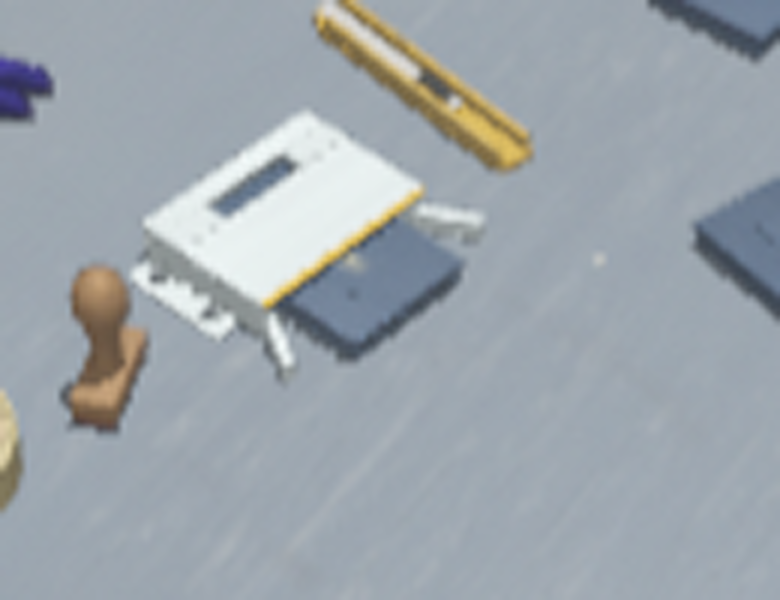

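View pics/top4c.png

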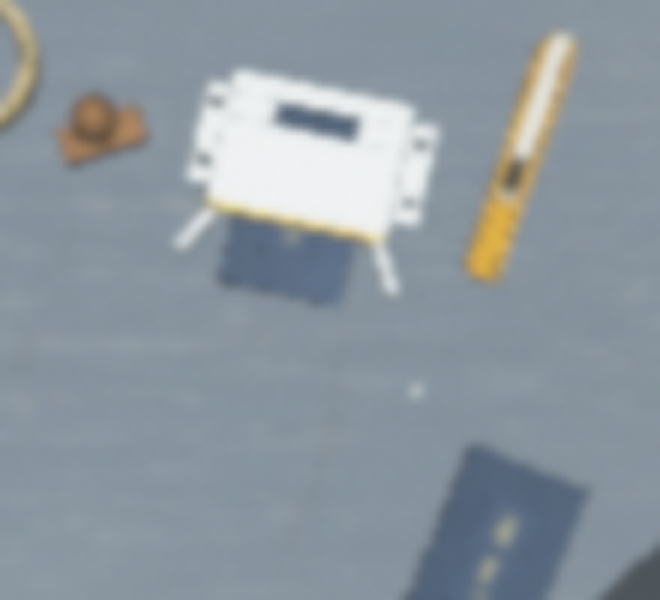

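The tin fills the window and looks straight. Its rear corners are at (350,350) and (463,265) in the side crop, and at (218,283) and (341,305) in the top crop. I'll measure from those.

```bash
python3 - 2>/dev/null <<'E'
from h import *
for n,c,o in(('side',[(350,350),(463,265)],(170,165)),('top',[(218,283),(341,305)],(180,145))):
    P=np.array([w2d(cr(n,x,y,*o,.015)) for x,y in c]);e=P[0]-P[1];print(n,P.round(4).tolist(),'centre',(P.mean(0)+[.0565,0]).round(4),'yaw',np.arctan2(-e[0],e[1]))
E
```

```text
side [[-0.044, 0.0411], [-0.044, -0.0332]] centre [0.0125 0.0039] yaw -0.00048397903972551394
top [[-0.0416, 0.037], [-0.0391, -0.0355]] centre [0.0161 0.0008] yaw 0.03482260233385157
```

```bash
python3 -c "
from h import *
print(observe()['time_s']); job_done()"
```

```text
21.3583
the job is handed in; nothing more can be done
```

The ink pad is home in the dock, and I handed the job in at 21.4 s. I pushed the leftmost tin sideways with the tips of both fingers until it was straight and on the dock's midline. Then I pushed it narrow end first until the force stop (5 N change) tripped at the dock's stop, and moved the hand clear.

**Tin position (dock frame):** The side camera gave x = 12.5 mm, y = 4 mm and yaw 0.00 rad. The top camera gave x = 16 mm, y = 1 mm and yaw 0.03 rad. The two disagree by about 3.5 mm, but both are within tolerance.

**Other checks:** Blue tin fills the window in the roof. The stamp and box cutter, and the part of the masking roll in view, look unmoved in the last pictures. No check failed.

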